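Test two palette racks with a thickness gauge

TASK

Take the wood-handled gauge out of its grey holder and first try its blade in the white rack with the narrow gap: lower it between the flared lips and press down until it jams. Then slide the blade into the white rack with the wide gap, all the way down to the bottom before you let go, and leave it standing there. Do not knock over the nail polish bottle.

Things in the scene. Friction and masses are not known exactly. Their poses are not given: they have to be found in the camera images.
- gauge: Upright gauge, 100 g: flat aluminium blade 8 mm thick (x), 36 wide (y), 90 long (z 0 to 90), then a maple handle block 20 (x) x 40 (y), z 90 to 135 mm: grasp it across x. Origin: centre of the blade's lower end, z up; a half turn looks the same. Starts 30 mm deep in the loose slot of a fixed grey ceramic holder (44 x 64 x 36 mm high); lifts straight out.
- narrow_rack: White plastic rack, fixed: base 70 (x) x 80 (y) x 8 mm, two upright walls 80 mm long along y, only 4 mm apart. Lips flare at 45 degrees from z 70 to the top at z 80, mouth 24 mm wide. The blade jams between the lips, its end at about z 72. Ends (y) open. Origin: centre of the underside; the gap is the plane x = 0, along y; a half turn looks the same.
- wide_rack: White plastic rack, fixed, same base and height, but walls 20 mm apart: the blade goes in. Lips flare at 45 degrees from z 70 to the top at z 80, mouth 40 mm wide; floor of the gap at z 8. Walls 80 mm long along y, ends open. Origin: centre of the underside; the gap is the plane x = 0, along y. One rack stands left, one right, either way round.
- polish: Bystander: glass nail polish bottle, 32 mm across, 70 mm high with black cap, 60 g, loose, beyond the holder. Origin: centre of its underside, z up. Unlisted bystanders: rose gold hair clip (70 mm, flat), steel sharpener cube (26 mm), grey cup of pencils up to 170 mm high at the far right.

How it is judged:
By the outcome, as a careful person would: the job done as asked, in the order asked, and still so for the second after the job is handed in, with the robot touching nothing.
It also fails if it takes over 45 s, if anything falls off the work surface, if the arm or the gripper's body presses on something with over 40 N, if the wrist force passes 120 N, or if a joint passes its speed limit or range.

ROBOT

A 7-joint arm with a two-finger parallel gripper is mounted at the origin on the work surface. World frame = base frame: x ahead of the robot, y to its left, z up, the work surface at z = 0. Lengths are in m, angles in rad, forces in N, time in s.
With the tool pointing down it reaches from about 0.425 to 1.025 m from the base axis. Payload 9.4 kg.
Tool frame: the origin (TCP) lies on the centre line of the jaws, within the pads' length; the fingertips stand ctrl.tip_reach ahead of it and the grasp point (between the pads) lies 3 mm ahead of it (ctrl.tip_reach is the distance from the TCP to the fingertips, in m); z points along the fingers, y is the line along which they close (so a half turn about z gives the same grasp; the last joint's range is limited). The gripper opens to 85 mm and grips with 20 to 120 N. Pads are 22 mm wide; open, the fingers measure 114 mm over their backs; the gripper's body (76 mm by 85 mm) begins 54 mm behind the grasp point. The pads swing forward as they close: fully open they stand 13 mm farther back than shut.
Start: joints at [-1.35, 0.599, -0.003, 1.599, 0.002, 0.943, -0.08], TCP at [0.213, 0.693, 0.217] pointing down, gripper open.
Joint ranges: [-2.57, 2.57], [-0.35, 1.97], [-1.29, 1.29], [0.11, 2.56], [-1.05, 4.19], [0.11, 1.86], [-2.63, 2.63]. Speed limits (rad/s): [2.22, 2.22, 3.01, 3.01, 3.14, 3.14, 3.14].

INTERFACE

Orientations are given as [roll, pitch, yaw] about the fixed x, y, z axes, in that order (R = Rz(yaw) Ry(pitch) Rx(roll)).
In Python, from plant import telemetry, eyes, order, ctrl gives the robot as it stands. The module is installed in compiled form; this text tells all that it offers.
- The arm moves only by the tool jog_arm, never from a script. Its argument "increments" is a list of rows, each a list of 5 numbers: the shift along the tool's x, y, z in m, then the turn about the tool's z in rad, then the closure, from -1 (fully open) to 1 (shut). In form: [[dx, dy, dz, spin, claw], ...]. A call has 1 to 8 rows; each row shifts and turns the commanded pose from where the row before left it, along the tool's axes as they then stand; what a row does not reach is not made up. A row lasts 1/12 s, in which the tool goes at most 41.7 mm and 7.16 degrees, less where a joint would pass 70% of its speed; a pose out of reach is approached as far as the arm can. A call is refused whole if a number of a shift passes 0.0417 or a number of a turn 0.125, either way. A call with a gripper value outside its range is refused whole. The fingers move at their own pace and stop on an object; "force" is the grip in N (left out, the last holds). Time passes only in rows, so rows that do not move let the fingers close. It gives the time, the measured TCP pose, the force, the opening and the grip force at its end, in the units of the state.
- telemetry.get_obs(): the state, without advancing time (a new reading comes with each control period).
- eyes.read_camera(name): name is "side" or "top" or "wrist"; returns a dict with "img" (420x560x3 uint8, blue, green, red), "z_map" (420x560 float32, m along the optical axis (not along the pixel's ray), 0 where there is no reading), "mtx" (3x3 intrinsics, pixels), "R" (3x3) and "t" (3): a world point X has camera coordinates R X + t; the wrist camera has in their place "hand_eye" (4x4, takes a point from camera to tool coordinates, whose origin is the TCP and whose axes are the flange's). Camera axes: x right, y down, z forward; pixel columns grow to the right and rows downward; lengths in m; the calibration is good to about 2 mm. A picture is of the moment at which its call begins: read the wrist's pose just before it.
- order.finish_job(): hands the job in; it is judged then, once.
The state is a dict: "time": time; "q": joint angles; "qd": joint speeds; "joint_torque": joint torques, N m; "tcp_pos": TCP position; "eef_rot": TCP orientation; "force": force on the tool from outside, world axes, zero at the start; "torque": the same for the moment, N m; "opening": finger opening in m; "grip_force": force on a finger pad.
Only numpy, scipy, OpenCV 4.12 (cv2) and the standard library are available. Lean on these libraries where they do the work, as an engineer would, in place of code of your own. Each camera call takes 0.05 s, during which the arm holds its last target. There are 200 camera calls.

## Working session

There is one attempt and no reset: what is moved stays moved. The work goes in short steps, Python scripts to look and compute and a tool call to move; the robot and the scene stay as the last step left them, time stands still between calls to the robot, and variables do not carry over. Pictures are saved under pics/ and viewed, at most 10 in all, crops included, and the job is handed in when it is done.

Besides the shell and the picture viewer there is one more tool, called after "Request:" by a JSON object that holds its "op" and its "data", one argument or row to a line. jog_arm: Moves the arm, as the interface text tells. Its arguments: {"type":"object","properties":{"increments":{"type":"array","items":{"type":"array","items":{"type":"number"}}},"force":{"type":"number"}},"required":["increments"]}

```bash
mkdir -p pics
cat > h.py <<'E'
import numpy as np, cv2
from plant import telemetry, eyes, order, ctrl
def cloud(c):
    h,w=c["z_map"].shape; v,u=np.mgrid[:h,:w]; z=c["z_map"]; K=c["mtx"]
    P=np.stack([(u-K[0,2])/K[0,0]*z,(v-K[1,2])/K[1,1]*z,z],-1)
    return (P-c["t"])@c["R"]   # R^T (P-t)
E
python3 - <<'E'
from h import *
o=telemetry.get_obs(); print(o, ctrl.tip_reach)
for n in ("top","side"):
    c=eyes.read_camera(n); np.savez(n+".npz",**c); cv2.imwrite(f"pics/{n}.png",c["img"])
    print(n,c["mtx"],c["R"],c["t"])
E
```

```text
{'time': 0.0, 'q': array([-1.34971183,  0.60013519, -0.00255169,  1.60014639,  0.00177908,
        0.94287884, -0.0798106 ]), 'qd': array([-0.00056744, -0.00023323, -0.0016109 , -0.00085506, -0.00030142,
        0.00061695, -0.00111559]), 'joint_torque': array([-2.01476309e-03, -7.76443863e+01,  1.56348813e+00, -2.58004975e+01,
        1.21516013e-02,  9.01681837e-03, -1.65197895e-05]), 'tcp_pos': array([0.21257834, 0.69261267, 0.21580367]), 'eef_rot': array([-3.14003191e+00,  1.21828469e-04,  2.84385085e+00]), 'force': array([ 0.59522547, -0.6655518 , -0.17511131]), 'torque': array([-0.01142295, -0.01470553, -0.00196285]), 'grip_force': 0.0, 'opening': 0.08565429378417708} 0.022
top [[517.04947255   0.         277.16433151]
 [  0.         517.04947255 205.93111325]
 [  0.           0.           1.        ]] [[-0.01591329 -0.99984425 -0.00763198]
 [-0.98798625  0.01689713 -0.15361529]
 [ 0.15372032  0.00509577 -0.98810126]] [0.01372088 0.56490598 0.92792959]
side [[431.81009054   0.         272.76721115]
 [  0.         431.81009054 207.69887931]
 [  0.           0.           1.        ]] [[-9.44780280e-01 -3.27704472e-01  2.01204244e-05]
 [-2.08191776e-01  6.00174738e-01 -7.72299468e-01]
 [ 2.53073914e-01 -7.29657497e-01 -6.35258633e-01]] [0.51462052 0.14281844 0.5177146 ]
```

View pics/top.png

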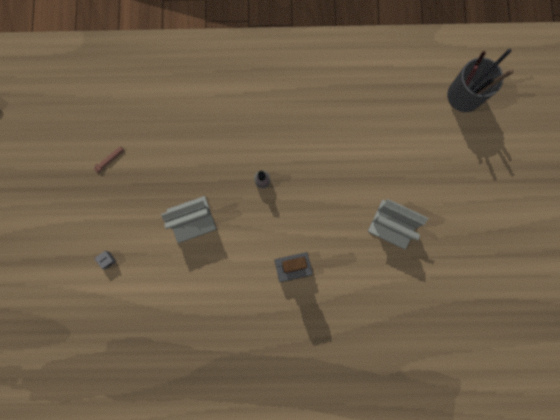

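View pics/side.png

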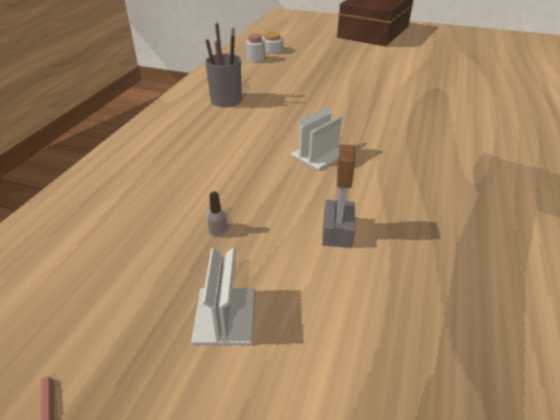

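The top view shows the left rack at about (190,218), the right rack at (398,225), the gauge at (294,266) and the bottle at (262,179). The side view shows the left rack near (222,300) and the right one near (320,140). Next I'll measure them from depth.

Run:
```python
from h import *
for n in ("top","side"):
    c=np.load(n+".npz"); P=cloud(c); np.save(n+"P.npy",P)
    boxes={"top":dict(L=(150,185,230,255),R=(355,190,440,260),G=(265,240,325,290),B=(245,160,280,195)),
           "side":dict(L=(180,240,265,350),R=(285,100,342,170),G=(318,140,362,250),B=(200,185,235,240))}[n]
    for k,(a,b,d,e) in boxes.items():
        p=P[b:e,a:d][c["z_map"][b:e,a:d]>0]
        hist=np.histogram(p[:,2],bins=np.arange(-.005,.16,.01))[0]
        print(n,k,hist)
        for lo,hi in ((.005,.012),(.03,.04),(.06,.072),(.073,.09),(.13,.15)):
            q=p[(p[:,2]>lo)&(p[:,2]<hi)]
            if len(q)>12:
                r=cv2.minAreaRect((q[:,:2]*1000).astype(np.float32)); print("  ",lo,hi,len(q),np.median(q[:,2]).round(4),np.round(r[0],1),np.round(r[1],1),round(r[2],1))
im=cv2.imread("pics/top.png")
f=lambda b:cv2.resize(im[b[1]:b[3],b[0]:b[2]],(400,300),interpolation=cv2.INTER_CUBIC)
s=cv2.imread("pics/side.png")
g=lambda b:cv2.resize(s[b[1]:b[3],b[0]:b[2]],(400,300),interpolation=cv2.INTER_CUBIC)
o=np.vstack([np.hstack([f((150,190,230,250)),f((358,192,438,252))]),np.hstack([g((150,240,290,345)),g((275,100,371,172))])])
cv2.imwrite("pics/z1.png",np.clip(o*1.3,0,255).astype(np.uint8))
```

```text
top L [3994  790   41   18    4   22   51  251  397    0    0    0    0    0
    0    0]
   0.005 0.012 769 0.0083 [548.2 177.3] [136.5 151.5] 1.2
   0.06 0.072 134 0.0701 [549.8 172.9] [13.8 80.3] 17.9
   0.073 0.09 498 0.0776 [548.9 172.6] [30.3 79.9] 19.1
top R [4236  676   95   81   57   59   56  280  380    0    0    0    0    0
    0    0]
   0.005 0.012 636 0.0081 [ 527.1 -231.2] [120.6 160.4] 2.5
   0.03 0.04 68 0.0345 [ 530.9 -219.7] [80.1 27.5] 61.1
   0.06 0.072 142 0.0699 [ 532.9 -221.5] [80.1 28.5] 63.1
   0.073 0.09 497 0.0773 [ 532.6 -221. ] [79.9 46.1] 63.1
top G [2156   21    1  118  388    0    0    0    0    0    2    3    7    3
  279    3]
   0.005 0.012 20 0.0059 [456.8 -27.3] [ 92.9 103.1] 0.7
   0.03 0.04 493 0.0363 [452.4 -23.7] [43.9 63.7] 11.8
   0.13 0.15 285 0.1409 [452.4 -23.8] [20.  39.8] 11.4
top B [968  17  18  60  85  10  16  42   0   0   0   0   0   0   0   0]
   0.03 0.04 117 0.0356 [622.6  32.7] [29.2 30.8] 0.0
   0.06 0.072 43 0.0693 [622.8  32.4] [12.2 12.6] 46.6
side L [5216 2201   84   87   85  131  127  667  712    0    0    0    0    0
    0
[... 534 characters left out ...]
82.  44.9] 62.6
   0.13 0.15 62 0.1386 [459.  -19.1] [ 3.1 38.5] 13.4
side G [2208  457  264  508  495   39   43   39   43   37   76  105  109  104
  295    0]
   0.005 0.012 376 0.0076 [ 482.3 -116.5] [ 42.9 267.5] 16.9
   0.03 0.04 827 0.0351 [ 476.1 -108.4] [ 48.8 247.5] 16.4
   0.06 0.072 49 0.0651 [448.7 -12.3] [ 7.9 18.1] 12.2
   0.073 0.09 69 0.0803 [453.1 -16. ] [ 7.9 28.5] 28.8
   0.13 0.15 349 0.1399 [450.8 -21.4] [19.8 41.8] 12.7
side B [1230  113  108  169  115   59   61   61    0    0    0    0    0    0
    0    0]
   0.005 0.012 80 0.0088 [617.9  42.6] [31.1 14.4] 22.4
   0.03 0.04 190 0.0345 [619.8  37.5] [30.4 24.7] 22.7
   0.06 0.072 91 0.0675 [621.1  34.8] [13.6 13. ] 88.6
```

View pics/z1.png

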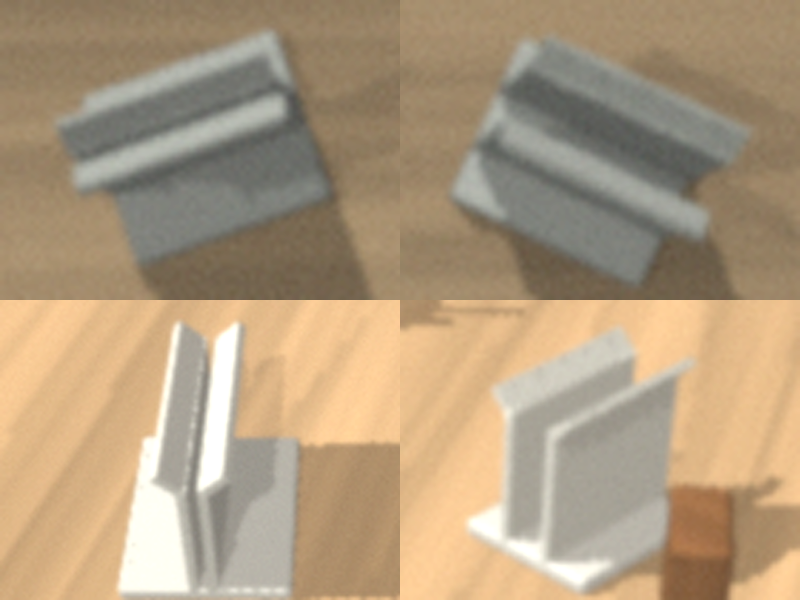

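The left rack is narrow: it measures 30 mm over the lips, against 46 mm for the right one, which is wide. Both views agree on the poses to about 2 mm. The crop confirms this: a slit between the walls on the left, and a wide channel on the right.

```bash
cat >> h.py <<'E'
def go(x,y,z,yawdeg,n):
    """constant tool-axis row, to be repeated n times, from the measured pose to the target (tool down)"""
    o=telemetry.get_obs(); p=o["tcp_pos"]; yaw=o["eef_rot"][2]
    dy=(np.radians(yawdeg)-yaw+np.pi)%(2*np.pi)-np.pi; s=-dy/n
    S=sum(np.array([[np.cos(a),np.sin(a)],[np.sin(a),-np.cos(a)]]) for a in yaw-s*np.arange(n))
    d=np.linalg.solve(S,np.array([x,y])-p[:2])
    print("t",round(o["time"],2),"p",p.round(4),"yaw",np.degrees(yaw).round(2),"F",o["force"].round(1),"op",round(o["opening"],4))
    print("row",np.round([*d,(p[2]-z)/n,s],5),"x",n)
E
python3 -c "
from h import *
go(.452,-.023,.20,102,24)"
```

```text
t 0.1 p [0.2127 0.6927 0.2159] yaw 162.94 F [0.4 0.6 0.1] op 0.0854
row [-0.02982 -0.01406  0.00066  0.04431] x 24
```

Request:
{"op": "jog_arm", "data": {
  "increments": [
    [-0.0298, -0.0141, 0.0007, 0.0443, -1],
    [-0.0298, -0.0141, 0.0007, 0.0443, -1],
    [-0.0298, -0.0141, 0.0007, 0.0443, -1],
    [-0.0298, -0.0141, 0.0007, 0.0443, -1],
    [-0.0298, -0.0141, 0.0007, 0.0443, -1],
    [-0.0298, -0.0141, 0.0007, 0.0443, -1],
    [-0.0298, -0.0141, 0.0007, 0.0443, -1],
    [-0.0298, -0.0141, 0.0007, 0.0443, -1]
  ]
}}

```text
time: 0.77
tcp_pos: [0.3777, 0.4869, 0.2107]
eef_rot: [-3.141, 0.0, 2.487]
force: [0.4, 0.7, -0.0]
opening: 0.0853
grip_force: 0.0
```

Request:
{"op": "jog_arm", "data": {
  "increments": [
    [-0.0298, -0.0141, 0.0007, 0.0443, -1],
    [-0.0298, -0.0141, 0.0007, 0.0443, -1],
    [-0.0298, -0.0141, 0.0007, 0.0443, -1],
    [-0.0298, -0.0141, 0.0007, 0.0443, -1],
    [-0.0298, -0.0141, 0.0007, 0.0443, -1],
    [-0.0298, -0.0141, 0.0007, 0.0443, -1],
    [-0.0298, -0.0141, 0.0007, 0.0443, -1],
    [-0.0298, -0.0141, 0.0007, 0.0443, -1]
  ]
}}

```text
time: 1.43
tcp_pos: [0.4601, 0.2379, 0.2053]
eef_rot: [-3.142, 0.0, 2.133]
force: [0.5, 0.3, 0.1]
opening: 0.0855
grip_force: 0.0
```

```bash
python3 -c "
from h import *
go(.452,-.023,.20,102,8)"
```

```text
t 1.43 p [0.4601 0.2379 0.2053] yaw 122.19 F [0.5 0.3 0.1] op 0.0855
row [-0.02968 -0.01393  0.00066  0.04405] x 8
```

Request:
{"op": "jog_arm", "data": {
  "increments": [
    [-0.0297, -0.0139, 0.0007, 0.044, -1],
    [-0.0297, -0.0139, 0.0007, 0.044, -1],
    [-0.0297, -0.0139, 0.0007, 0.044, -1],
    [-0.0297, -0.0139, 0.0007, 0.044, -1],
    [-0.0297, -0.0139, 0.0007, 0.044, -1],
    [-0.0297, -0.0139, 0.0007, 0.044, -1],
    [-0.0297, -0.0139, 0.0007, 0.044, -1],
    [-0.0297, -0.0139, 0.0007, 0.044, -1]
  ]
}}

```text
time: 2.1
tcp_pos: [0.4524, -0.023, 0.1998]
eef_rot: [3.141, 0.0, 1.781]
force: [0.8, 0.8, -0.5]
opening: 0.0856
grip_force: 0.0
```

Run:
```python
from h import *
go(.452,-.023,.121,102,4)
o=telemetry.get_obs(); c=eyes.read_camera("wrist"); cv2.imwrite("pics/w1.png",c["img"])
from scipy.spatial.transform import Rotation as Ro
c=dict(c); H=c["hand_eye"]; T=np.eye(4); T[:3,:3]=Ro.from_euler("xyz",o["eef_rot"]).as_matrix(); T[:3,3]=o["tcp_pos"]
W=np.linalg.inv(T@H); c["R"]=W[:3,:3]; c["t"]=W[:3,3]
P=cloud(c)[c["z_map"]>0]
for lo,hi in((.033,.04),(.135,.146)):
    q=P[(abs(P[:,2]-(lo+hi)/2)<(hi-lo)/2)&(np.hypot(P[:,0]-.452,P[:,1]+.023)<.045)]
    if len(q)>20: print(len(q),np.median(q[:,2]),cv2.minAreaRect((q[:,:2]*1000).astype(np.float32)))
```

```text
t 2.1 p [ 0.4524 -0.023   0.1998] yaw 102.04 F [ 0.8  0.8 -0.5] op 0.0856
row [ 1.000e-05 -1.000e-04  1.971e-02  1.600e-04] x 4
1264 0.035326578381905144 ((451.1360778808594, -21.228050231933594), (43.879554748535156, 62.836334228515625), 11.492619514465332)
1195 0.14023324309781307 ((451.364990234375, -21.19024085998535), (19.397972106933594, 39.49417495727539), 11.325688362121582)
```

View pics/w1.png

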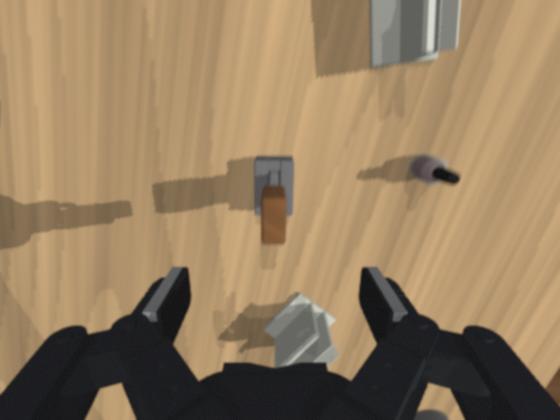

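The wrist view shows the handle centred between the fingers at about (273,215). It measures (451.4, -21.2) mm at 11.4°, which agrees with the other views. I'll descend and grip.

Request:
{"op": "jog_arm", "data": {
  "increments": [
    [0.001, 0, 0.02, 0.008, -1],
    [0, 0, 0.02, 0, -1],
    [0, 0, 0.02, 0, -1],
    [0, 0, 0.019, 0, -1],
    [0, 0, 0, 0, -1]
  ]
}}

```text
time: 2.57
tcp_pos: [0.451, -0.0203, 0.1184]
eef_rot: [-3.137, -0.0, 1.775]
force: [-0.2, -0.4, 0.0]
opening: 0.0852
grip_force: 0.0
```

Request:
{"op": "jog_arm", "data": {
  "increments": [
    [0, 0, 0, 0, 1],
    [0, 0, 0, 0, 1],
    [0, 0, 0, 0, 1],
    [0, 0, 0, 0, 1],
    [0, 0, 0, 0, 1],
    [0, 0, 0, 0, 1],
    [0, 0, 0, 0, 1],
    [0, 0, 0, 0, 1]
  ],
  "force": 80
}}

```text
time: 3.23
tcp_pos: [0.4533, -0.0203, 0.1219]
eef_rot: [3.139, 0.0, 1.775]
force: [-0.2, 0.8, 11.2]
opening: 0.0168
grip_force: 78.1
```

Run:
```python
from h import *
o=telemetry.get_obs(); print(o["tcp_pos"],o["force"],o["opening"],o["grip_force"])
a=eyes.read_camera("side")["img"]; b=eyes.read_camera("wrist")["img"]
o=telemetry.get_obs(); print(o["tcp_pos"],o["force"],o["torque"],o["opening"],o["grip_force"])
a=cv2.resize(a[80:270,250:440],(400,400)); b=cv2.resize(b[100:400,130:430],(400,400))
cv2.imwrite("pics/g1.png",np.hstack([a,b]))
```

```text
[ 0.45326197 -0.0203147   0.12189822] [-0.20555889  0.84976187 11.2126056 ] 0.01683879439633831 78.08736274950206
[ 0.45324955 -0.02032899  0.12192052] [ 0.09829042  0.9256216  11.1962009 ] [0.10246279 0.28183185 0.02018734] 0.016872174706930046 78.09078698046505
```

View pics/g1.png

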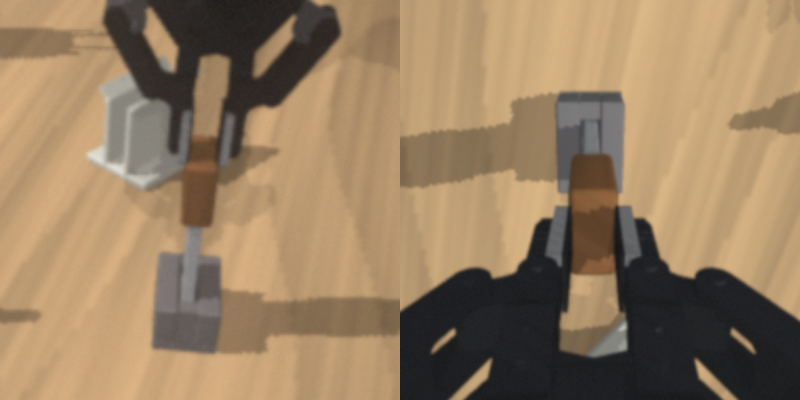

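Run:
```python
from h import *
c=eyes.read_camera("side"); o=telemetry.get_obs(); p=o["tcp_pos"]; print(o["eef_rot"])
n=np.array([np.cos(np.radians(11.5)),np.sin(np.radians(11.5)),0])
def px(X):
    q=c["mtx"]@(c["R"]@X+c["t"]); return ((q[:2]/q[2]-[250,80])*400/190).round(0)
for dz in (.03,0,-.003,-.022): print(dz,[px(p+n*s+[0,0,dz]) for s in(-.012,0,.012)])
P=cloud(c); m=c["z_map"]>0; g=c["img"].astype(int)
hsv=cv2.cvtColor(c["img"],cv2.COLOR_BGR2HSV)
b=m&(hsv[...,1]>130)&(hsv[...,2]<170)&(P[...,2]>.09)&(np.hypot(P[...,0]-.452,P[...,1]+.022)<.04)
q=P[b]; print(len(q),q[:,2].min(),q[:,2].max(),np.histogram(q[:,2],bins=np.arange(.09,.16,.005)))
t=q[q[:,2]>np.percentile(q[:,2],99)-.004]; print(t.mean(0), cv2.minAreaRect((t[:,:2]*1000).astype(np.float32)))
# blade tilt: points on blade
b=m&(P[...,2]>.045)&(P[...,2]<.09)&(np.hypot(P[...,0]-.452,P[...,1]+.022)<.03); q=P[b]
for z in(.05,.065,.08):
    s=q[abs(q[:,2]-z)<.006]; print(z,len(s),np.median(s@n))
print("handle",[ (z,np.median((P[m&(abs(P[...,2]-z)<.004)&(np.hypot(P[...,0]-.452,P[...,1]+.022)<.03)])@n)) for z in(.105,.12)])
```

```text
[3.13932825e+00 2.83076879e-05 1.77508006e+00]
0.03 [array([222., 136.]), array([202., 135.]), array([182., 134.])]
0 [array([216., 178.]), array([196., 176.]), array([177., 175.])]
-0.003 [array([215., 182.]), array([196., 180.]), array([177., 179.])]
-0.022 [array([212., 207.]), array([193., 205.]), array([174., 204.])]
464 0.0984779794922292 0.14127015313955874 (array([ 0,  4, 29, 36, 38, 43, 39, 42, 43, 91, 99,  0,  0,  0]), array([0.09 , 0.095, 0.1  , 0.105, 0.11 , 0.115, 0.12 , 0.125, 0.13 ,
       0.135, 0.14 , 0.145, 0.15 , 0.155, 0.16 ]))
[ 0.45052445 -0.01622123  0.13997128] ((451.7375793457031, -19.941265106201172), (17.667957305908203, 36.35344696044922), 8.826128005981445)
0.05 45 0.4388360388995328
0.065 49 0.43877517249053066
0.08 41 0.4383375577102559
handle [(0.105, np.float64(0.4386044428972307)), (0.12, np.float64(0.4386639709074906))]
```

Run:
```python
from h import *
c=eyes.read_camera("side"); o=telemetry.get_obs(); P=cloud(c)
a=np.radians(11.5); n=np.array([np.cos(a),np.sin(a),0]); l=np.array([-np.sin(a),np.cos(a),0]); d=P-np.array([.452,-.022,0])
cc=np.stack([d@n,d@l,P[...,2]],-1)*1000
for (u,v) in [(180,115),(180,135),(180,145),(175,150),(170,140),(228,120),(226,140),(226,155),(235,150),(238,156),(203,150),(200,200)]:
    U=int(250+u*190/400); V=int(80+v*190/400); print((u,v),cc[V,U].round(1),c["img"][V,U])
```

```text
(180, 115) [ 16.6   8.8 169.7] [45 49 55]
(180, 135) [ 15.4  10.1 156.2] [74 77 81]
(180, 145) [ 14.9  12.5 151.9] [92 94 97]
(175, 150) [ 16.8   6.2 143.4] [45 52 56]
(170, 140) [ 21.3   8.8 152. ] [64 69 73]
(228, 120) [-11.5  12.2 169.6] [106 109 111]
(226, 140) [-11.9  11.9 156.6] [109 111 113]
(226, 155) [-13.1  12.8 147. ] [110 110 114]
(235, 150) [-18.    8.7 147.8] [41 47 53]
(238, 156) [ -46.  -221.7    1.1] [61 82 99]
(203, 150) [-1.000e-01 -2.200e+00  1.396e+02] [48 69 97]
(200, 200) [ -1.4  18.5 116.1] [ 49  75 105]
```

The image shows the finger pads reaching down only to about z 0.14, so the grip is on the top edge of the handle and much higher than the TCP reading suggests. I'll open, go lower and grip again.

Request:
{"op": "jog_arm", "data": {
  "increments": [
    [0, 0, 0, 0, -1],
    [0, 0, 0, 0, -1],
    [0, 0, 0, 0, -1],
    [0, 0, 0, 0, -1],
    [0, 0, 0, 0, -1],
    [0, 0, 0, 0, -1]
  ]
}}

```text
time: 3.93
tcp_pos: [0.4524, -0.0204, 0.1208]
eef_rot: [-3.142, 0.0, 1.775]
force: [-0.2, -0.3, -0.6]
opening: 0.0849
grip_force: 0.0
```

Run:
```python
from h import *
c=eyes.read_camera("side"); d=eyes.read_camera("wrist"); o=telemetry.get_obs(); print(o["tcp_pos"],o["eef_rot"],o["force"],o["opening"])
P=cloud(c); q=P[(c["z_map"]>0)&(P[...,2]>.137)&(P[...,2]<.145)&(np.hypot(P[...,0]-.452,P[...,1]+.022)<.03)]
print(cv2.minAreaRect((q[:,:2]*1000).astype(np.float32)))
a=cv2.resize(c["img"][60:270,235:445],(400,400)); b=cv2.resize(d["img"],(400,300)); b=np.vstack([b,np.zeros((100,400,3),np.uint8)])
cv2.imwrite("pics/g2.png",np.hstack([a,b]))
```

```text
[ 0.45242463 -0.0204706   0.1208476 ] [-3.14151266e+00  3.64829519e-05  1.77493604e+00] [ 0.0946733  -0.28148593  0.49043512] 0.08546126949036963
((452.3935546875, -21.37066650390625), (19.533479690551758, 40.03972625732422), 11.341009140014648)
```

View pics/g2.png

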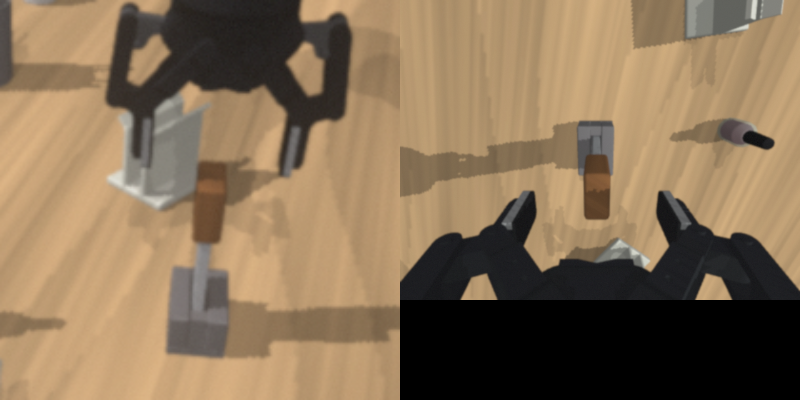

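The picture confirms it: the open fingertips hang beside and above the handle top. I'll go 24 mm lower, which keeps the body clear either way.

Request:
{"op": "jog_arm", "data": {
  "increments": [
    [0, 0, 0.012, 0, -1],
    [0, 0, 0.012, 0, -1],
    [0, 0, 0, 0, -1]
  ]
}}

```text
time: 4.28
tcp_pos: [0.4518, -0.0204, 0.0956]
eef_rot: [-3.14, -0.0, 1.775]
force: [-0.3, -0.0, 0.2]
opening: 0.0854
grip_force: 0.0
```

Request:
{"op": "jog_arm", "data": {
  "increments": [
    [0, 0, 0, 0, 1],
    [0, 0, 0, 0, 1],
    [0, 0, 0, 0, 1],
    [0, 0, 0, 0, 1],
    [0, 0, 0, 0, 1],
    [0, 0, 0, 0, 1],
    [0, 0, 0, 0, 1],
    [0, 0, 0, 0, 1]
  ],
  "force": 80
}}

```text
time: 4.95
tcp_pos: [0.4526, -0.0204, 0.0975]
eef_rot: [3.141, -0.0, 1.775]
force: [-0.8, -0.3, 7.7]
opening: 0.0189
grip_force: 78.2
```

Run:
```python
from h import *
c=eyes.read_camera("side"); o=telemetry.get_obs(); print(o["tcp_pos"],o["eef_rot"],o["force"],o["opening"])
P=cloud(c); d=P-np.array([.452,-.022,0]); a=np.radians(11.5); n=d@[np.cos(a),np.sin(a),0]; l=d@[-np.sin(a),np.cos(a),0]
for s in(1,-1):
    m=(c["z_map"]>0)&(s*n>.0115)&(s*n<.03)&(abs(l)<.016)&(P[...,2]>.06); print(s,m.sum(),np.sort(P[m][:,2])[:8].round(4))
cv2.imwrite("pics/g3.png",cv2.resize(c["img"][60:270,235:445],(600,600)))
```

```text
[ 0.45264567 -0.0204285   0.09745983] [ 3.14078180e+00 -5.26435463e-05  1.77502705e+00] [-1.36799112  0.52237891  8.53795528] 0.018660558447998462
1 821 [0.1122 0.1128 0.1142 0.1152 0.1153 0.1159 0.1168 0.1169]
-1 766 [0.1134 0.1134 0.1138 0.114  0.1152 0.1155 0.1157 0.116 ]
```

View pics/g3.png

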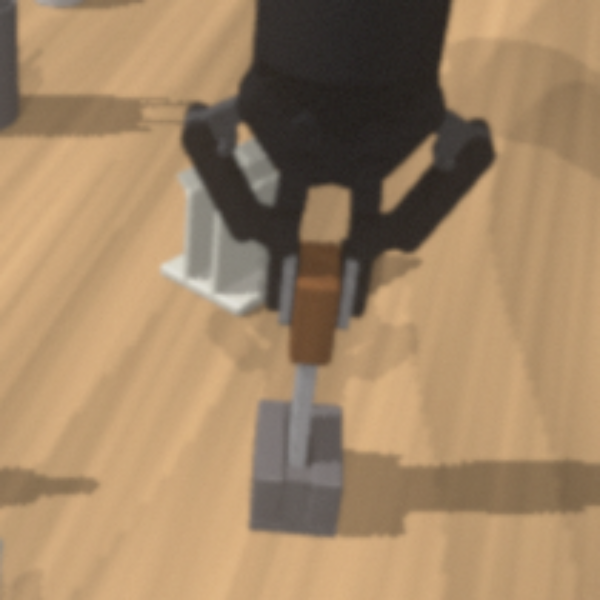

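The pads now overlap about 28 mm of the handle and the gauge is upright. I'll lift straight out.

Request:
{"op": "jog_arm", "data": {
  "increments": [
    [0, 0, -0.01, 0, 1],
    [0, 0, -0.015, 0, 1],
    [0, 0, -0.02, 0, 1],
    [0, 0, -0.02, 0, 1],
    [0, 0, -0.02, 0, 1],
    [0, 0, -0.02, 0, 1],
    [0, 0, 0, 0, 1]
  ]
}}

```text
time: 5.58
tcp_pos: [0.4538, -0.0206, 0.2049]
eef_rot: [3.137, 0.0, 1.775]
force: [0.5, 0.0, -0.1]
opening: 0.019
grip_force: 78.4
```

```bash
cat >> h.py <<'E'
def gauge(show=True):
    """handle top centre / angle and blade bottom from the side and top views, near the TCP"""
    o=telemetry.get_obs(); p=o["tcp_pos"]; out=[]
    for n in("side","top"):
        c=eyes.read_camera(n); P=cloud(c); hsv=cv2.cvtColor(c["img"],cv2.COLOR_BGR2HSV)
        near=(c["z_map"]>0)&(np.hypot(P[...,0]-p[0],P[...,1]-p[1])<.04)
        m=near&(hsv[...,1]>110)&(P[...,2]<p[2]+.06)&(P[...,2]>p[2]-.003)&(hsv[...,0]<25)
        q=P[m]
        if len(q)>20:
            zt=np.percentile(q[:,2],97); s=q[q[:,2]>zt-.003]; r=cv2.minAreaRect((s[:,:2]*1000).astype(np.float32)); print(n,"top z",zt.round(4),np.round(r[0],1),np.round(r[1],1),round(r[2],1))
        yaw=o["eef_rot"][2]; nn=np.array([np.sin(yaw),-np.cos(yaw)]); l=np.array([np.cos(yaw),np.sin(yaw)])
        b=P[near&(P[...,2]<p[2]-.004)&(P[...,2]>p[2]-.095)&(abs((P[...,:2]-p[:2])@nn)<.02)]
        if len(b)>20:
            for z in(-.08,-.06,-.02):
                s=b[abs(b[:,2]-p[2]-z)<.006]
                if len(s)>8: print(n,"dz",z,len(s),"n-range mm",np.percentile((s[:,:2]-p[:2])@nn*1000,[3,50,97]).round(1),"l",np.percentile((s[:,:2]-p[:2])@l*1000,[2,98]).round(1))
            print(n,"min z-tcp",np.percentile(b[:,2],1).round(4)-p[2].round(4))
E
python3 -c "
from h import *
gauge()
go(.548,.173,.2,109,8)"
```

```text
side top z 0.2481 [452.4 -20.5] [18.8 38.6] 11.4
side dz -0.08 58 n-range mm [-4.5  0.2  3.2] l [-12.1  16.9]
side dz -0.06 59 n-range mm [-4.6 -0.1  3.1] l [-9.5 16.9]
side dz -0.02 71 n-range mm [-4.6 -0.1  3. ] l [-10.9  17.3]
side min z-tcp -0.0906
t 5.68 p [ 0.4527 -0.0202  0.2024] yaw 101.73 F [-0.1 -0.3 -1.8] op 0.0189
row [ 0.02028  0.01774  0.0003  -0.01586] x 8
```

Request:
{"op": "jog_arm", "data": {
  "increments": [
    [0.0203, 0.0177, 0.0003, -0.0159, 1],
    [0.0203, 0.0177, 0.0003, -0.0159, 1],
    [0.0203, 0.0177, 0.0003, -0.0159, 1],
    [0.0203, 0.0177, 0.0003, -0.0159, 1],
    [0.0203, 0.0177, 0.0003, -0.0159, 1],
    [0.0203, 0.0177, 0.0003, -0.0159, 1],
    [0.0203, 0.0177, 0.0003, -0.0159, 1],
    [0.0203, 0.0177, 0.0003, -0.0159, 1]
  ]
}}

```text
time: 6.35
tcp_pos: [0.5472, 0.1738, 0.1978]
eef_rot: [-3.139, 0.0, 1.903]
force: [0.1, 0.1, -0.3]
opening: 0.0186
grip_force: 78.3
```

Request:
{"op": "jog_arm", "data": {
  "increments": [
    [0, 0, 0, 0, 1],
    [0, 0, 0, 0, 1]
  ]
}}

```text
time: 6.52
tcp_pos: [0.547, 0.1741, 0.1976]
eef_rot: [-3.139, -0.0, 1.905]
force: [-0.6, -0.4, -1.2]
opening: 0.0187
grip_force: 78.4
```

Run:
```python
from h import *
gauge()
go(.548,.173,.190,109,1)
c=eyes.read_camera("side"); P=cloud(c)
a=np.radians(19); n=np.array([np.cos(a),np.sin(a)]); l=np.array([-np.sin(a),np.cos(a)])
d=P[...,:2]-[.548,.173]; cc=np.stack([d@n,d@l,P[...,2]],-1)
m=(abs(cc[...,0])<.02)&(abs(cc[...,1])<.045)&(c["z_map"]>0)
q=cc[m&(cc[...,2]>.074)&(cc[...,2]<.084)]; print("lips n",np.percentile(q[:,0]*1000,[1,99]),"l",np.percentile(q[:,1]*1000,[1,99]))
q=cc[m&(cc[...,2]>.1)&(cc[...,2]<.16)&(abs(cc[...,0])<.012)]; print("blade n",np.percentile(q[:,0]*1000,[3,97]),"l",np.percentile(q[:,1]*1000,[1,99]))
cv2.imwrite("pics/n1.png",cv2.resize(c["img"][120:350,130:360],(600,600)))
```

```text
side top z 0.2409 [546.  173.2] [20.6 38.8] 21.9
side dz -0.08 106 n-range mm [-5.5 -4.4  1.9] l [-17.6  16.8]
side dz -0.06 117 n-range mm [-5.4 -4.2  1.9] l [-16.4  16.8]
side dz -0.02 123 n-range mm [-5.2 -3.   2.4] l [-10.2  16.8]
side min z-tcp -0.0904
top top z 0.2441 [550.5 155.4] [14.5  8.4] 15.7
top dz -0.08 26 n-range mm [-5.5 -5.1  0.6] l [-22.8   4. ]
top dz -0.06 31 n-range mm [-5.6 -4.9 -0.9] l [-22.8   1.2]
top min z-tcp -0.0896
t 6.62 p [0.5466 0.1718 0.1983] yaw 108.95 F [ 0.2 -0.4 -1.4] op 0.0188
row [ 0.00067  0.00167  0.00828 -0.00083] x 1
lips n [-15.11153083  14.21649621] l [-37.85856406  40.678052  ]
blade n [-7.15342861  0.49337496] l [-18.71352575  16.14964646]
```

View pics/n1.png

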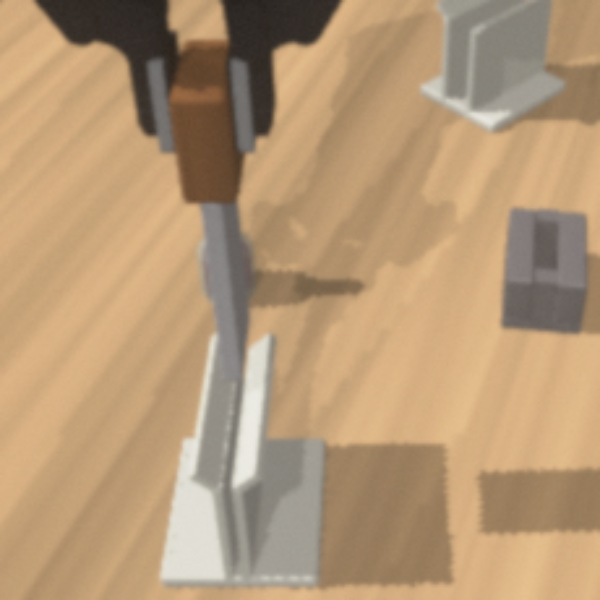

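The blade hangs over the lips at about (230,370), 2.9 mm towards -n of the mouth's centre. I'll correct that and lower.

Request:
{"op": "jog_arm", "data": {
  "increments": [
    [0, 0.0029, 0.004, 0, 1],
    [0, 0, 0.006, 0, 1],
    [0, 0, 0.006, 0, 1],
    [0, 0, 0.006, 0, 1],
    [0, 0, 0.004, 0, 1],
    [0, 0, 0.003, 0, 1],
    [0, 0, 0, 0, 1]
  ]
}}

```text
time: 7.25
tcp_pos: [0.5499, 0.1736, 0.1697]
eef_rot: [-3.14, 0.0, 1.902]
force: [0.6, -0.1, -1.2]
opening: 0.0188
grip_force: 78.4
```

Request:
{"op": "jog_arm", "data": {
  "increments": [
    [0, 0, 0.002, 0, 1],
    [0, 0, 0.002, 0, 1],
    [0, 0, 0.002, 0, 1],
    [0, 0, 0, 0, 1]
  ]
}}

```text
time: 7.58
tcp_pos: [0.5501, 0.1737, 0.1646]
eef_rot: [-3.141, -0.0, 1.902]
force: [-0.7, -1.0, 1.8]
opening: 0.0187
grip_force: 78.7
```

Contact is beginning at about blade end z 0.073. I'll press on.

Request:
{"op": "jog_arm", "data": {
  "increments": [
    [0, 0, 0.002, 0, 1],
    [0, 0, 0.002, 0, 1],
    [0, 0, 0.002, 0, 1],
    [0, 0, 0, 0, 1]
  ]
}}

```text
time: 7.92
tcp_pos: [0.5511, 0.1738, 0.1634]
eef_rot: [3.138, -0.002, 1.902]
force: [-12.2, -3.4, 54.7]
opening: 0.0189
grip_force: 86.4
```

Request:
{"op": "jog_arm", "data": {
  "increments": [
    [0, 0, 0.001, 0, 1],
    [0, 0, 0.001, 0, 1],
    [0, 0, 0, 0, 1]
  ]
}}

```text
time: 8.17
tcp_pos: [0.5514, 0.1739, 0.1621]
eef_rot: [3.137, -0.002, 1.902]
force: [-12.2, -3.9, 58.9]
opening: 0.019
grip_force: 88.3
```

Jammed with about 55 N of upward force and the blade end at about z 0.072. Now I'll lift out.

Request:
{"op": "jog_arm", "data": {
  "increments": [
    [0, 0, -0.006, 0, 1],
    [0, 0, -0.01, 0, 1],
    [0, 0, -0.012, 0, 1],
    [0, 0, -0.012, 0, 1],
    [0, 0, -0.01, 0, 1],
    [0, 0, 0, 0, 1]
  ]
}}

```text
time: 8.67
tcp_pos: [0.5513, 0.174, 0.2084]
eef_rot: [3.139, -0.0, 1.902]
force: [0.7, -0.1, -1.0]
opening: 0.0189
grip_force: 79.1
```

Run:
```python
from h import *
gauge()
go(.5315,-.220,.203,63,16)
```

```text
side top z 0.2518 [550.8 172.5] [19. 39.] 20.6
side dz -0.08 114 n-range mm [-6.4 -5.3  1.2] l [-17.8  16.6]
side dz -0.06 128 n-range mm [-6.2 -5.2  1.2] l [-16.9  17.1]
side dz -0.02 138 n-range mm [-5.8 -4.1  1.6] l [-11.7  16.7]
side min z-tcp -0.09
top top z 0.2531 [555.6 155.1] [16.5 10.5] 0.8
top dz -0.08 30 n-range mm [-6.4 -5.7 -2.3] l [-21.3   4.6]
top dz -0.06 24 n-range mm [-5.9 -5.5 -1.2] l [-21.2   2. ]
top min z-tcp -0.0898
t 8.77 p [0.5503 0.1739 0.2066] yaw 109.0 F [-0.4 -0.7 -1. ] op 0.0188
row [-2.532e-02 -8.000e-05  2.200e-04  5.018e-02] x 16
```

Request:
{"op": "jog_arm", "data": {
  "increments": [
    [-0.0253, 0, 0, 0.0502, 1],
    [-0.0253, 0, 0, 0.0502, 1],
    [-0.0253, 0, 0, 0.0502, 1],
    [-0.0253, 0, 0, 0.0502, 1],
    [-0.0253, 0, 0, 0.0502, 1],
    [-0.0253, 0, 0, 0.0502, 1],
    [-0.0253, 0, 0, 0.0502, 1],
    [-0.0253, 0, 0, 0.0502, 1]
  ]
}}

```text
time: 9.43
tcp_pos: [0.5812, -0.0261, 0.2055]
eef_rot: [-3.14, 0.0, 1.498]
force: [-0.9, 0.3, 0.3]
opening: 0.0188
grip_force: 79.0
```

Request:
{"op": "jog_arm", "data": {
  "increments": [
    [-0.0253, 0, 0, 0.0502, 1],
    [-0.0253, 0, 0, 0.0502, 1],
    [-0.0253, 0, 0, 0.0502, 1],
    [-0.0253, 0, 0, 0.0502, 1],
    [-0.0253, 0, 0, 0.0502, 1],
    [-0.0253, 0, 0, 0.0502, 1],
    [-0.0253, 0, 0, 0.0502, 1],
    [-0.0253, 0, 0, 0.0502, 1]
  ]
}}

```text
time: 10.1
tcp_pos: [0.5318, -0.2209, 0.2055]
eef_rot: [-3.141, 0.001, 1.097]
force: [-0.2, -0.2, -0.9]
opening: 0.019
grip_force: 79.0
```

Request:
{"op": "jog_arm", "data": {
  "increments": [
    [0, 0, 0, 0, 1],
    [0, 0, 0, 0, 1]
  ]
}}

```text
time: 10.27
tcp_pos: [0.5314, -0.2212, 0.2058]
eef_rot: [-3.141, 0.001, 1.096]
force: [0.2, 0.5, -1.0]
opening: 0.0187
grip_force: 79.0
```

```bash
cat > wide.py <<'E'
from h import *
go(.5315,-.220,.203,63,1)
a=np.radians(-27); n=np.array([np.cos(a),np.sin(a)]); l=np.array([-np.sin(a),np.cos(a)])
for k in("side","top"):
    c=eyes.read_camera(k); P=cloud(c)
    d=P[...,:2]-[.5315,-.220]; cc=np.stack([d@n,d@l,P[...,2]],-1)
    m=(abs(cc[...,0])<.03)&(abs(cc[...,1])<.045)&(c["z_map"]>0); zb=telemetry.get_obs()["tcp_pos"][2]-.09
    q=cc[m&(cc[...,2]>.074)&(cc[...,2]<.083)]; print(k,"lips n",np.percentile(q[:,0]*1000,[1,99]).round(1),"l",np.percentile(q[:,1]*1000,[1,99]).round(1))
    q=cc[m&(cc[...,2]>max(zb+.002,.084))&(cc[...,2]<zb+.08)&(abs(cc[...,0])<.014)]
    if len(q)>9:
        print(len(q),"blade n",np.percentile(q[:,0]*1000,[3,97]).round(1),"l",np.percentile(q[:,1]*1000,[1,99]).round(1),"z",q[:,2].min())
        r=cv2.minAreaRect((q[:,:2]*1000).astype(np.float32)); print(np.round(r[1],1),r[2])
    cv2.imwrite(f"pics/wd_{k}.png",c["img"])
E
python3 wide.py; python3 -c "
import cv2
cv2.imwrite('pics/wz.png',cv2.resize(cv2.imread('pics/wd_side.png')[40:190,250:400],(600,600)))"
```

```text
t 10.27 p [ 0.5314 -0.2212  0.2058] yaw 62.81 F [ 0.2  0.5 -1. ] op 0.0187
row [ 0.00114 -0.0005   0.00278 -0.00329] x 1
side lips n [-23.6  20.1] l [-40.3  40. ]
788 blade n [-7.   0.9] l [-21.1  15.2] z 0.11779173501543938
[38.6 11.8] 77.74015808105469
top lips n [-21.1  24.3] l [-39.2  38.8]
165 blade n [-4.5  2.4] l [-11.8  15.9] z 0.11785674301749166
[29.7  7.8] 74.23716735839844
```

View pics/wz.png

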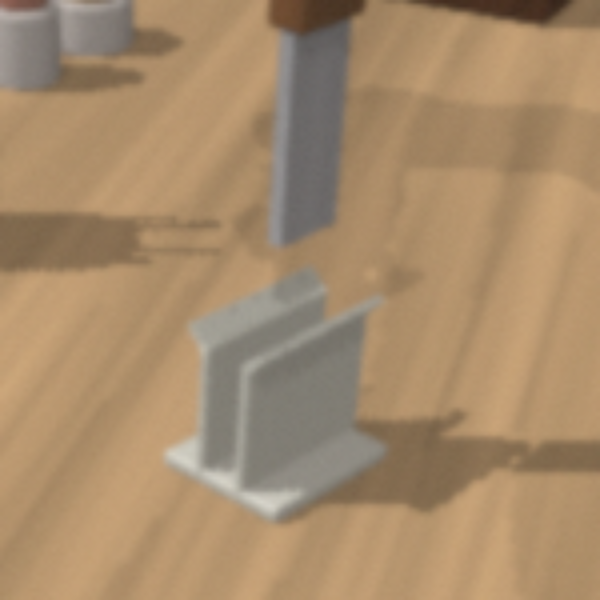

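The blade hangs above the wide channel at about (305,240), roughly 1.9 mm off the gap's centre line. I'll correct that and lower in stages.

Request:
{"op": "jog_arm", "data": {
  "increments": [
    [0, 0.0019, 0.006, 0, 1],
    [0, 0, 0.01, 0, 1],
    [0, 0, 0.01, 0, 1],
    [0, 0, 0.01, 0, 1],
    [0, 0, 0.01, 0, 1],
    [0, 0, 0.008, 0, 1],
    [0, 0, 0, 0, 1]
  ]
}}

```text
time: 10.95
tcp_pos: [0.5333, -0.2203, 0.1504]
eef_rot: [-3.139, 0.001, 1.099]
force: [-1.2, 0.6, -0.5]
opening: 0.0187
grip_force: 79.0
```

```bash
python3 wide.py
```

```text
t 10.95 p [ 0.5333 -0.2203  0.1504] yaw 62.98 F [-1.2  0.6 -0.5] op 0.0187
row [-0.00052 -0.00173 -0.05261 -0.00042] x 1
side lips n [-24.1  20.1] l [-38.2  39.7]
513 blade n [-5.7  2.1] l [-19.8  16.6] z 0.08420925357551132
[37.6  9.8] 83.06852722167969
top lips n [-21.3  24.3] l [-13.7  39.1]
84 blade n [-2.5  4.5] l [-5.9 15.9] z 0.08440841357255305
[23.4  7.3] 69.86227416992188
```

Request:
{"op": "jog_arm", "data": {
  "increments": [
    [0, 0, 0.008, 0, 1],
    [0, 0, 0.008, 0, 1],
    [0, 0, 0.008, 0, 1],
    [0, 0, 0.008, 0, 1],
    [0, 0, 0.007, 0, 1],
    [0, 0, 0.005, 0, 1],
    [0, 0, 0, 0, 1]
  ]
}}

```text
time: 11.63
tcp_pos: [0.5336, -0.2206, 0.1072]
eef_rot: [-3.14, 0.0, 1.099]
force: [0.0, 0.0, -1.4]
opening: 0.0191
grip_force: 79.0
```

Request:
{"op": "jog_arm", "data": {
  "increments": [
    [0, 0, 0.002, 0, 1],
    [0, 0, 0.002, 0, 1],
    [0, 0, 0, 0, 1]
  ]
}}

```text
time: 11.88
tcp_pos: [0.5342, -0.2208, 0.1044]
eef_rot: [3.142, -0.0, 1.099]
force: [-0.0, 0.6, -0.1]
opening: 0.019
grip_force: 79.0
```

Request:
{"op": "jog_arm", "data": {
  "increments": [
    [0, 0, 0.001, 0, 1],
    [0, 0, 0.001, 0, 1],
    [0, 0, 0.001, 0, 1],
    [0, 0, 0.001, 0, 1],
    [0, 0, 0, 0, 1]
  ]
}}

```text
time: 12.3
tcp_pos: [0.5341, -0.2208, 0.1004]
eef_rot: [-3.141, 0.0, 1.099]
force: [0.4, 0.2, -1.1]
opening: 0.0186
grip_force: 79.0
```

Request:
{"op": "jog_arm", "data": {
  "increments": [
    [0, 0, 0.001, 0, 1],
    [0, 0, 0.001, 0, 1],
    [0, 0, 0, 0, 1]
  ]
}}

```text
time: 12.55
tcp_pos: [0.5344, -0.221, 0.0993]
eef_rot: [3.141, -0.001, 1.099]
force: [-1.4, 0.9, 9.1]
opening: 0.0192
grip_force: 80.5
```

The blade is on the floor: 9 N of contact force with its end at about z 0.008. I'll release gradually.

Request:
{"op": "jog_arm", "data": {
  "increments": [
    [0, 0, 0, 0, 0.6],
    [0, 0, 0, 0, 0.5],
    [0, 0, 0, 0, 0.4],
    [0, 0, 0, 0, 0.3],
    [0, 0, 0, 0, 0.2],
    [0, 0, 0, 0, 0.1],
    [0, 0, 0, 0, 0],
    [0, 0, 0, 0, 0]
  ],
  "force": 20
}}

```text
time: 13.22
tcp_pos: [0.5341, -0.2208, 0.0984]
eef_rot: [-3.141, 0.0, 1.099]
force: [-0.4, 0.3, 0.2]
opening: 0.0424
grip_force: 0.0
```

Request:
{"op": "jog_arm", "data": {
  "increments": [
    [0, 0, 0, 0, -0.5],
    [0, 0, 0, 0, -1],
    [0, 0, 0, 0, -1],
    [0, 0, 0, 0, -1],
    [0, 0, -0.005, 0, -1],
    [0, 0, -0.01, 0, -1],
    [0, 0, -0.02, 0, -1],
    [0, 0, -0.02, 0, -1]
  ]
}}

```text
time: 13.88
tcp_pos: [0.5338, -0.2209, 0.1545]
eef_rot: [-3.141, 0.0, 1.099]
force: [-0.1, -0.3, -0.5]
opening: 0.0857
grip_force: 0.0
```

Request:
{"op": "jog_arm", "data": {
  "increments": [
    [0, 0, -0.03, 0, -1],
    [0, 0, -0.03, 0, -1],
    [0, 0, -0.03, 0, -1],
    [0, 0, -0.03, 0, -1],
    [0, 0, 0, 0, -1],
    [0, 0, 0, 0, -1]
  ]
}}

```text
time: 14.38
tcp_pos: [0.5348, -0.2212, 0.2759]
eef_rot: [3.138, -0.001, 1.099]
force: [-0.2, 0.3, -1.7]
opening: 0.0854
grip_force: 0.0
```

Run:
```python
from h import *
o=telemetry.get_obs(); print(o["time"],o["tcp_pos"],o["opening"],o["force"])
for k in("side","top"):
    c=eyes.read_camera(k); P=cloud(c)
    for nm,x,y,r,lo in(("handle",.5315,-.22,.05,.1),("bottle",.622,.034,.03,.05)):
        m=(c["z_map"]>0)&(np.hypot(P[...,0]-x,P[...,1]-y)<r)&(P[...,2]>lo)&(P[...,2]<.17); q=P[m]
        if len(q): t=q[q[:,2]>np.percentile(q[:,2],95)-.004]; print(k,nm,len(q),np.percentile(q[:,2],97).round(4),q[:,:2].mean(0).round(4),cv2.minAreaRect((t[:,:2]*1000).astype(np.float32)))
    if k=="side": cv2.imwrite("pics/end.png",cv2.resize(c["img"][60:260,180:400],(660,600)))
```

```text
14.3833 [ 0.53481175 -0.22115786  0.27592944] 0.0854122102764714 [-0.16644467  0.31353474 -1.68414271]
side handle 618 0.1427 [ 0.5301 -0.2141] ((531.7998046875, -221.07972717285156), (39.350364685058594, 20.616724014282227), 60.35439682006836)
side bottle 151 0.07 [0.6199 0.0365] ((621.4696655273438, 33.05915832519531), (13.575248718261719, 11.826098442077637), 89.29020690917969)
top handle 420 0.1456 [ 0.5323 -0.2206] ((533.720947265625, -223.54745483398438), (39.53162384033203, 19.468671798706055), 63.83169174194336)
top bottle 62 0.0727 [0.6215 0.0325] ((623.0668334960938, 33.097896575927734), (11.083683967590332, 11.682880401611328), 89.53334045410156)
```

View pics/end.png

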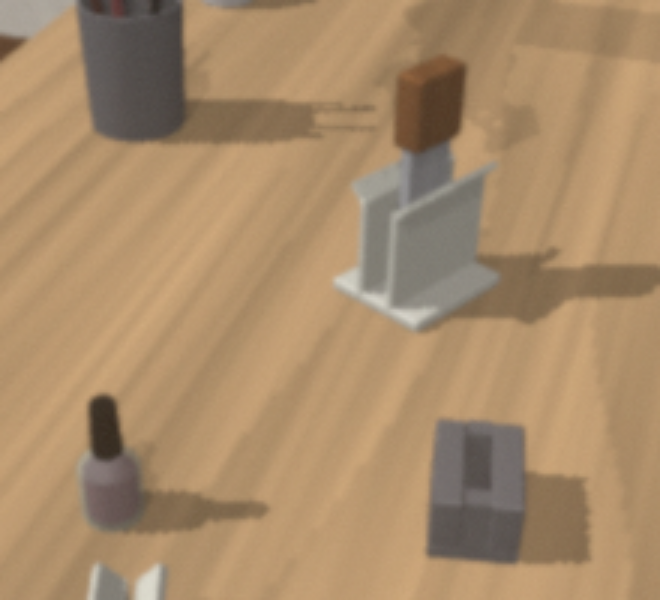

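The gauge stands upright in the wide rack at about (430,100), with its handle top at about 143 mm (8 + 135). The bottle is upright at (110,460), and the gripper is clear.

```bash
python3 -c "
from plant import order
print(order.finish_job())"
```

```text
the job is handed in; nothing more can be done
None
```

The job is handed in: the gauge jammed in the narrow rack at about 55–59 N, now stands fully down in the wide rack, and the nail polish bottle was not disturbed.

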